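# Kit the wound transformer coils with their cores

## Robot

A 6-joint arm with a two-finger parallel gripper is mounted at the origin on the work surface. World frame = base frame: x ahead of the robot, y to its left, z up, the work surface at z = 0. Lengths are in m, angles in rad, forces in N, time in s.
With the tool pointing down it reaches from about 0.375 to 0.975 m from the base axis. Payload 3.8 kg.
Tool frame: the origin (TCP) lies on the centre line of the jaws, within the pads' length; the fingertips stand 25 mm ahead of it and the grasp point (between the pads) lies 6 mm ahead of it (robot.tips_ahead is the z of the fingertips in the tool frame, in m); z points along the fingers, y is the line along which they close (so a half turn about z gives the same grasp; the last joint's range is limited). The gripper opens to 85 mm and grips with 20 to 120 N. Pads are 22 mm wide; open, the fingers measure 114 mm over their backs; the gripper's body (76 mm by 85 mm) begins 54 mm behind the grasp point. The pads swing forward as they close: fully open they stand 13 mm farther back than shut.
Start: joints at [1.198, 0.264, 1.604, -0, 1.274, -0.037], TCP at [0.222, 0.637, 0.256] pointing down, gripper open.
Joint ranges: [-2.63, 2.63], [-0.94, 2.18], [0.31, 2.57], [-1.31, 4.45], [0, 2.66], [-2.55, 2.55]. Speed limits (rad/s): [2.57, 2.57, 3.14, 3.14, 3.14, 3.14].

## Interface

Orientations are given as a rotation vector (axis times angle).
In Python, from cell import robot gives the robot as it stands.
- The arm moves only by the tool servo_tool, never from a script. Its argument "moves" is a list of rows, each a list of 3 entries, a list of its own where there are three numbers: the turn, a rotation vector about the tool's x, y, z in rad, then the shift along the tool's x, y, z in mm, then the opening, from -1 (shut) to 1 (fully open). In form: [[[wx, wy, wz], [dx, dy, dz], claw], ...]. A call has 1 to 20 rows; each row is the pose to reach, as a shift and turn from the pose commanded when the call began, along the tool's axes at that moment; what a row does not reach only later rows make up. A row lasts 1/8 s, in which the tool goes at most 62.5 mm and 10.7 degrees, less where a joint would pass 70% of its speed; a pose out of reach is approached as far as the arm can. A call with a gripper value outside its range is refused whole. The fingers move at their own pace and stop on an object; the grip force is fixed at half the most. Time passes only in rows, so rows that repeat a pose let the fingers close. It gives the time, the measured TCP pose, the force, the opening and the grip force at its end, in the units of the state.
- robot.sense(): the state, without advancing time (a new reading comes with each control period).
- robot.capture(name): name is "scene" or "top" or "wrist"; returns a dict with "pixels" (384x512x3 uint8, blue, green, red), "fx", "fy", "cx", "cy" (pixels), "T" (4x4, takes a point from camera to world coordinates). Camera axes: x right, y down, z forward; pixel columns grow to the right and rows downward; lengths in m; the calibration is good to about 2 mm. A picture is of the moment at which its call begins. There is no depth.
- robot.job_done(): hands the job in; it is judged then, once.
The state is a dict: "t": time; "qpos": joint angles; "joint_velocities": joint speeds; "effort": joint torques, N m; "eef_pos": TCP position; "tcp_rot": TCP orientation; "wrist_force": force on the tool from outside, world axes, zero at the start; "ft_torque": the same for the moment, N m; "gripper_width": finger opening in m; "gripper_force": force on a finger pad.
Only numpy, scipy, OpenCV 4.12 (cv2) and the standard library are available. Lean on these libraries where they do the work, as an engineer would, in place of code of your own. Each camera call takes 0.05 s, during which the arm holds its last target. There are 200 camera calls.

## Task

Make up the three transformer kits: put each finished, wire-filled coil into the middle of the empty bay of the tray that holds the steel core of its own size (large coil with large core, and so on). Set each coil gently down flat on the tray's floor, lying on its side as it lies now, do not drop it, and leave the empty bobbins and the pliers where they are.

Things in the scene. Friction and masses are not known exactly. Their poses are not given: they have to be found in the camera images.
- coil_large_mid (a point): Large finished coil, 400 g: pale green bobbin, square flanges 56 x 56 mm, 42 mm long over them, full of thick dark wire. Lies on its side on the flange edges, dark winding seen from above. Point: its centre, 28 mm above its support. x: axis of the open 28 mm square bore, level; y: level, 56 mm over the flanges (winding flat, 1.5 mm inside them: grip here); z: up.
- coil_medium_mid (a point): Medium finished coil, 200 g: pale green bobbin, square flanges 44 x 44 mm, 33 mm long over them, full of thick dark wire. Lies on its side on the flange edges, dark winding seen from above. Point: its centre, 22 mm above its support. x: axis of the open 22 mm square bore, level; y: level, 44 mm over the flanges (winding flat, 1.5 mm inside them: grip here); z: up.
- coil_small_mid (a point): Small finished coil, 80 g: pale green bobbin, square flanges 32 x 32 mm, 24 mm long over them, full of thick dark wire. Lies on its side on the flange edges, dark winding seen from above. Point: its centre, 16 mm above its support. x: axis of the open 16 mm square bore, level; y: level, 32 mm over the flanges (winding flat, 1.5 mm inside them: grip here); z: up.
- bay_large (a point): Empty bay of the tray with the large core. Fixed off-white tray, 219 (x) x 116 mm (y), floor 3 mm thick, rims and cross rib 12 mm high. -x half: empty bay, 110 x 110 mm inside; +x half, away from the robot: grey steel E stack, 84 mm across y, 56 along x, 28 thick, and I bar 84 x 14 mm. Point: bay's centre on its floor, 3 mm above the table; z up.
- bay_medium (a point): Empty bay of the tray with the medium core. Fixed off-white tray, 219 (x) x 116 mm (y), floor 3 mm thick, rims and cross rib 12 mm high. -x half: empty bay, 110 x 110 mm inside; +x half, away from the robot: grey steel E stack, 66 mm across y, 44 along x, 22 thick, and I bar 66 x 11 mm. Point: bay's centre on its floor, 3 mm above the table; z up.
- bay_small (a point): Empty bay of the tray with the small core. Fixed off-white tray, 219 (x) x 116 mm (y), floor 3 mm thick, rims and cross rib 12 mm high. -x half: empty bay, 110 x 110 mm inside; +x half, away from the robot: grey steel E stack, 48 mm across y, 32 along x, 16 thick, and I bar 48 x 8 mm. Point: bay's centre on its floor, 3 mm above the table; z up.
- empty_large_mid (a point): Empty large bobbin: same pale green moulding as the large coil (56 x 56 mm flanges, 42 mm long) without wire, only a bare thin tube between the flanges; very light. Lies on its side like the coils; point: its centre, 28 mm above the table. Not part of the job.
- empty_medium_mid (a point): Empty medium bobbin: same pale green moulding as the medium coil (44 x 44 mm flanges, 33 mm long) without wire, only a bare thin tube between the flanges; very light. Lies on its side like the coils; point: its centre, 22 mm above the table. Not part of the job.
- pliers_mid (a point): Combination pliers lying flat on the robot's right of the trays (-y), 180 mm long along their x, 68 mm wide, 17 mm high, black and red grips. The point is 9 mm above the table near the pivot. Not part of the job.
Mind the look-alikes: they are no part of the job. What is shaped like the part that bears bay_small but blue or orange is not meant.

How it is judged:
At the end, for the whole second after the job is handed in: Each of the three coils rests on the floor of the bay of its own core's tray, its centre within 15 mm of the bay's centre in the tray's x and in its y and within 4 mm of its resting height, bore level to within 0.15 rad and at rest (x of coil_large_mid in the frame of bay_large between -0.015 and 0.015 m and y of coil_large_mid in the frame of bay_large between -0.015 and 0.015 m and z of coil_large_mid in the frame of bay_large between 0.024 and 0.032 m and angle between coil_large_mid's own x axis and vertical between 1.42 and 1.72 rad and linear speed of each of coil_large, coil_medium, coil_small below 0.02 m/s and x of coil_medium_mid in the frame of bay_medium between -0.015 and 0.015 m and y of coil_medium_mid in the frame of bay_medium between -0.015 and 0.015 m and z of coil_medium_mid in the frame of bay_medium between 0.018 and 0.026 m and angle between coil_medium_mid's own x axis and vertical between 1.42 and 1.72 rad and x of coil_small_mid in the frame of bay_small between -0.015 and 0.015 m and y of coil_small_mid in the frame of bay_small between -0.015 and 0.015 m and z of coil_small_mid in the frame of bay_small between 0.012 and 0.02 m and angle between coil_small_mid's own x axis and vertical between 1.42 and 1.72 rad); the robot touches nothing.
It fails at once if a coil is dropped: it falls free at more than 0.6 m/s (from about 20 mm) ((contact force between the fingers and coil_large below 0.02 N and linear speed of coil_large above 0.6 m/s) or (contact force between the fingers and coil_medium below 0.02 N and linear speed of coil_medium above 0.6 m/s) or (contact force between the fingers and coil_small below 0.02 N and linear speed of coil_small above 0.6 m/s)).
It fails at once if an empty bobbin is moved more than 25 mm from its place (distance of any of empty_large_mid, empty_medium_mid from where it was at the start of the episode above 0.025 m).
It fails at once if the pliers are moved more than 25 mm from their place (distance of pliers_mid from where it was at the start of the episode above 0.025 m).
It also fails if it takes over 88 s, if anything falls off the work surface, if the arm or the gripper's body presses on something with over 40 N, if the wrist force passes 120 N, or if a joint passes its speed limit or range.

## Working session

There is one attempt and no reset: what is moved stays moved. The work goes in short steps, Python scripts to look and compute and a tool call to move; the robot and the scene stay as the last step left them, time stands still between calls to the robot, and variables do not carry over. Pictures are saved under pics/ and viewed, at most 14 in all, crops included, and the job is handed in when it is done.

Besides the shell and the picture viewer there is one more tool, called in YAML: its name, and indented under it one key for each argument. servo_tool: Moves the arm, as the interface text tells. Its arguments: {"type":"object","properties":{"moves":{"type":"array"}},"required":["moves"]}

```bash
mkdir -p pics; ls
python3 - <<'E'
from cell import robot
import cv2,numpy as np
s=robot.sense();print({k:np.round(v,3) for k,v in s.items()}, robot.tips_ahead)
for n in("top","scene"):
    c=robot.capture(n);cv2.imwrite(f"pics/{n}0.png",c["pixels"]);np.savez(f"{n}0.npz",**c);print(n,c["fx"],c["cx"],c["cy"],c["T"].round(3).tolist())
E
```

```text
pics
{'t': np.float64(0.0), 'qpos': array([ 1.198,  0.265,  1.605, -0.   ,  1.274, -0.037]), 'joint_velocities': array([ 0.001,  0.001,  0.001, -0.001, -0.   ,  0.   ]), 'effort': array([ 0.0000e+00, -5.1513e+01, -3.6730e+01,  0.0000e+00,  1.3000e-02,
        0.0000e+00]), 'eef_pos': array([0.222, 0.637, 0.255]), 'tcp_rot': array([-0.525, -3.097,  0.004]), 'wrist_force': array([-0.556,  0.121,  0.601]), 'ft_torque': array([-0.011,  0.003, -0.004]), 'gripper_force': np.float64(0.0), 'gripper_width': np.float64(0.086)} 0.025
top 445.4146565720938 260.602938976458 190.22317734580858 [[0.0, -0.982, 0.191, 0.226], [-1.0, 0.001, 0.006, -0.063], [-0.007, -0.191, -0.982, 1.147], [0.0, 0.0, 0.0, 1.0]]
scene 442.791194807287 253.10128858198925 189.10752668888074 [[0.228, 0.534, -0.814, 1.414], [0.974, -0.111, 0.2, -0.301], [0.016, -0.838, -0.545, 0.725], [0.0, 0.0, 0.0, 1.0]]
```

View pics/top0.png

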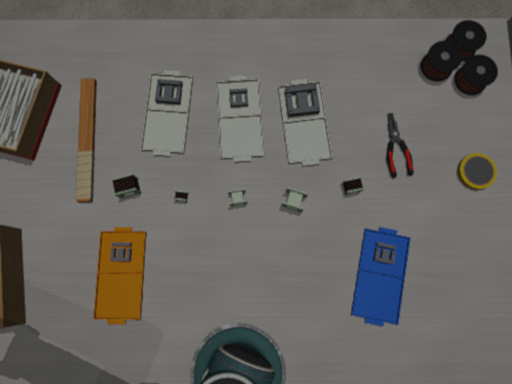

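View pics/scene0.png

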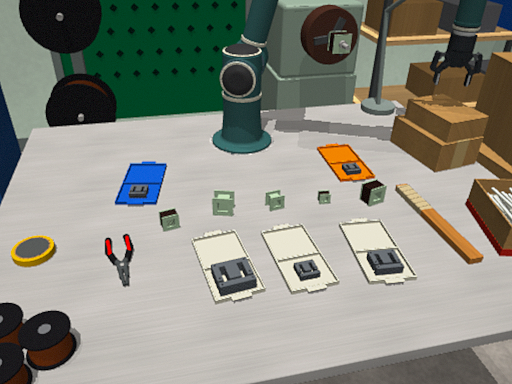

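Run:
```python
import cv2,numpy as np
im=np.load("top0.npz")["pixels"]
c=cv2.resize(im[65:215,105:375],None,fx=2.9,fy=2.9,interpolation=cv2.INTER_CUBIC);cv2.imwrite("pics/crop1.png",c)
hsv=cv2.cvtColor(im,cv2.COLOR_BGR2HSV)
for p in [(165,135),(240,140),(305,140),(200,130),(150,180),(126,184),(181,196),(353,185),(237,200),(131,192)]: print(p,im[p[1],p[0]],hsv[p[1],p[0]])
```

```text
(165, 135) [127 137 132] [ 45  19 137]
(240, 140) [132 137 133] [ 54   9 137]
(305, 140) [132 139 135] [ 47  13 139]
(200, 130) [108 111 113] [ 18  11 113]
(150, 180) [112 115 117] [ 18  11 117]
(126, 184) [17 15 21] [170  73  21]
(181, 196) [13 15 23] [  6 111  23]
(353, 185) [15 17 27] [  5 113  27]
(237, 200) [124 139 131] [ 46  28 139]
(131, 192) [65 78 68] [53 43 78]
```

View pics/crop1.png

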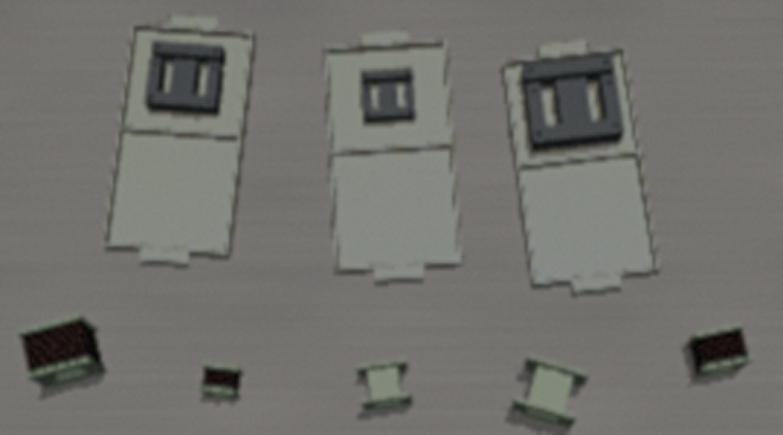

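```bash
cat > h.py <<'E'
import cv2,numpy as np
def ray(c,uv,z):
    uv=np.asarray(uv,float).reshape(-1,2);T=c["T"]
    d=np.c_[(uv[:,0]-c["cx"])/c["fx"],(uv[:,1]-c["cy"])/c["fy"],np.ones(len(uv))]@T[:3,:3].T
    return (T[:3,3]+d*((z-T[2,3])/d[:,2])[:,None])[:,:2]
def rect(pts): # metric min-area rect: centre, long/short, angle of long axis
    (c,(w,h),a)=cv2.minAreaRect((np.asarray(pts)*1000).astype(np.float32))
    if w<h: w,h,a=h,w,a+90
    return np.round(c,1),round(w,1),round(h,1),round((a+90)%180-90,1)
E
python3 - <<'E'
from h import *
c=dict(np.load("top0.npz"));im=c["pixels"].astype(int)
m=((im.max(2)>122)&(im[...,1]>=im[...,2])).astype(np.uint8);m[:,:130]=0;m[:,345:]=0;m[175:]=0;m[:60]=0
m=cv2.morphologyEx(m,cv2.MORPH_CLOSE,np.ones((5,5)));
cs,_=cv2.findContours(m,0,2)
for k in cs:
    if cv2.contourArea(k)<1000: continue
    f=np.zeros_like(m);cv2.drawContours(f,[k],-1,1,-1)
    f=cv2.morphologyEx(f,cv2.MORPH_OPEN,cv2.getStructuringElement(2,(25,25)))
    k=max(cv2.findContours(f,0,1)[0],key=cv2.contourArea)
    C,w,h,a=rect(ray(c,k,0.008)); ca=np.deg2rad(a)
    C2=C-51.5*np.array([np.cos(ca),np.sin(ca)])
    print("tray",C,w,h,a,"bay",C2.round(1))
d=(im.max(2)<45).astype(np.uint8)
for n,(x,y),z in(("L",(126,186),.054),("S",(181,196),.031),("M",(353,186),.043)):
    f=np.zeros_like(d);f[y-16:y+16,x-18:x+18]=d[y-16:y+16,x-18:x+18]
    k=max(cv2.findContours(f,0,1)[0],key=cv2.contourArea);print(n,rect(ray(c,k,z)),cv2.boundingRect(k))
E
```

```text
tray [ 584.  -176.5] 126.6 108.9 7.4 bay [ 532.9 -183.1]
tray [643.9   1.4] 223.7 108.8 3.8 bay [592.5  -2. ]
tray [662.6 197.4] 228.2 108.3 -4.4 bay [611.3 201.4]
L (array([452.4, 282.9]), 58.9, 41.0, -75.5) (113, 176, 27, 16)
S (array([431.3, 147.4]), 28.8, 12.4, 81.8) (176, 192, 12, 7)
M (array([ 452.9, -286.5]), 45.7, 27.9, -75.8) (343, 179, 19, 15)
```

```bash
cat >> h.py <<'E'
from scipy.spatial.transform import Rotation as R
def go(s,x,y,z,ydeg):
    """print turn / shift(mm) in tool axes from measured pose to TCP (x,y,z) m, tool down, tool y at ydeg (mod 180)"""
    R0=R.from_rotvec(s["tcp_rot"]);y0=R0.as_matrix()[:,1];a0=np.degrees(np.arctan2(y0[1],y0[0]))
    a=a0+(ydeg-a0+90)%180-90; r=np.radians(a);Y=np.array([np.cos(r),np.sin(r),0]);Z=np.array([0,0,-1.])
    R1=R.from_matrix(np.c_[np.cross(Y,Z),Y,Z])
    print("a0 %.1f a %.1f turn"%(a0,a),(R0.inv()*R1).as_rotvec().round(3).tolist(),"shift",(R0.inv().apply(np.array([x,y,z])-s["eef_pos"])*1000).round(1).tolist(), "q6 %.2f"%s["qpos"][5])
E
python3 - <<'E'
from h import *
from cell import robot
c=dict(np.load("top0.npz"))
for n,q in dict(M=[(125,132),(240,138),(229,257),(107,247)],S=[(332,154),(452,147),(461,264),(338,271)],L=[(520,168),(637,155),(657,270),(532,286)]).items():
    q=np.array(q)/2.9-.33+[105,65];p=ray(c,q,.01)*1000;print(n,p.mean(0).round(1),[np.linalg.norm(p[i]-p[i-1]).round() for i in range(4)],rect(p/1000), )
s=robot.sense();print(R.from_rotvec(s["tcp_rot"]).as_matrix().round(2))
go(s,.447,.283,.22,-75.5)
E
```

```text
M [608.6 200.3] [np.float64(112.0), np.float64(108.0), np.float64(115.0), np.float64(112.0)] (array([609.4, 199.8]), 114.7, 112.5, -4.9)
S [593.4  -3.2] [np.float64(112.0), np.float64(111.0), np.float64(113.0), np.float64(112.0)] (array([593.3,  -3.4]), 113.4, 112.2, 3.8)
L [ 582.8 -178.2] [np.float64(113.0), np.float64(109.0), np.float64(111.0), np.float64(115.0)] (array([ 583.1, -177.1]), 114.7, 112.8, -82.6)
[[-0.94  0.33 -0.  ]
 [ 0.33  0.94 -0.  ]
 [ 0.   -0.   -1.  ]]
a0 70.8 a 104.5 turn [-0.002, -0.001, -0.589] shift [-328.8, -259.8, 35.6] q6 -0.04
```

servo_tool:
  moves:
    - [[0, 0, -0.59], [-329, -260, 36], 1]
    - [[0, 0, -0.59], [-329, -260, 36], 1]
    - [[0, 0, -0.59], [-329, -260, 36], 1]
    - [[0, 0, -0.59], [-329, -260, 36], 1]
    - [[0, 0, -0.59], [-329, -260, 36], 1]
    - [[0, 0, -0.59], [-329, -260, 36], 1]
    - [[0, 0, -0.59], [-329, -260, 36], 1]
    - [[0, 0, -0.59], [-329, -260, 36], 1]
    - [[0, 0, -0.59], [-329, -260, 36], 1]
    - [[0, 0, -0.59], [-329, -260, 36], 1]

```text
t: 1.35
eef_pos: [0.4467, 0.2844, 0.2202]
tcp_rot: [0.401, -3.116, -0.0]
wrist_force: [-1.2, 0.8, 0.1]
gripper_width: 0.0852
gripper_force: 0.0
```

Run:
```python
from h import *
from cell import robot
s=robot.sense();print(s["eef_pos"].round(4),s["t"])
c=robot.capture("wrist");cv2.imwrite("pics/w1.png",c["pixels"]);np.savez("w1.npz",**c);print(c["T"].round(3).tolist(),c["fx"])
```

```text
[0.4467 0.2844 0.2202] 1.35
[[-0.253, 0.92, 0.3, 0.368], [0.968, 0.24, 0.079, 0.265], [0.0, 0.31, -0.951, 0.338], [0.0, 0.0, 0.0, 1.0]] 274.7938851641673
```

View pics/w1.png

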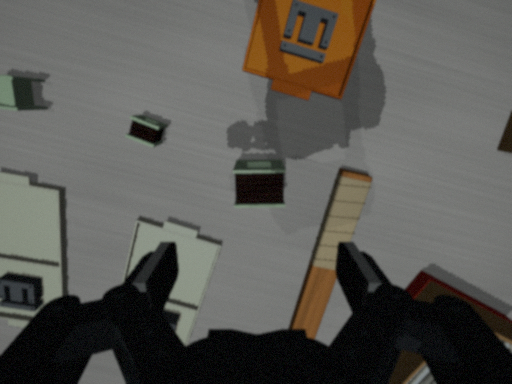

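```bash
cat >> h.py <<'E'
def coil(c,u,v,z,r,thr=45):
    im=c["pixels"].max(2);f=np.zeros(im.shape,np.uint8);sl=(slice(max(v-r,0),v+r),slice(max(u-r,0),u+r));f[sl]=im[sl]<thr
    f=cv2.morphologyEx(f,cv2.MORPH_CLOSE,np.ones((3,3)))
    k=max(cv2.findContours(f,0,1)[0],key=cv2.contourArea);o=rect(ray(c,k,z));print("coil",*o,cv2.boundingRect(k));return o
E
python3 - <<'E'
from h import *
from cell import robot
c=dict(np.load("w1.npz"))
C,w,h,a=coil(c,260,188,.0545,35);coil(c,147,130,.0305,24)
s=robot.sense();go(s,C[0]/1e3,C[1]/1e3,.024,a)
E
```

```text
coil [455.4 290.7] 52.0 33.1 -73.0 (236, 173, 48, 31)
coil [431.7 156.8] 36.9 20.0 -83.2 (130, 122, 35, 22)
a0 104.7 a 107.0 turn [0.0, -0.0, -0.041] shift [-9.9, 3.7, 196.3] q6 -1.31
```

servo_tool:
  moves:
    - [[0, 0, -0.04], [-9.9, 3.7, 40], 1]
    - [[0, 0, -0.04], [-9.9, 3.7, 90], 1]
    - [[0, 0, -0.04], [-9.9, 3.7, 130], 1]
    - [[0, 0, -0.04], [-9.9, 3.7, 165], 1]
    - [[0, 0, -0.04], [-9.9, 3.7, 188], 1]
    - [[0, 0, -0.04], [-9.9, 3.7, 188], 1]
    - [[0, 0, -0.04], [-9.9, 3.7, 188], -1]
    - [[0, 0, -0.04], [-9.9, 3.7, 188], -1]
    - [[0, 0, -0.04], [-9.9, 3.7, 188], -1]
    - [[0, 0, -0.04], [-9.9, 3.7, 188], -1]
    - [[0, 0, -0.04], [-9.9, 3.7, 188], -1]
    - [[0, 0, -0.04], [-9.9, 3.7, 188], -1]

```text
t: 2.9
eef_pos: [0.4574, 0.2905, 0.0342]
tcp_rot: [-0.46, 3.105, 0.003]
wrist_force: [-0.6, 1.9, 6.6]
gripper_width: 0.0523
gripper_force: 63.3
```

Run:
```python
from h import *
from cell import robot
go(robot.sense(),.583,-.178,.17,97.4)
```

```text
a0 106.8 a 97.4 turn [0.002, 0.003, 0.165] shift [15.1, -484.6, -136.5] q6 -1.35
```

servo_tool:
  moves:
    - [[0, 0, 0], [0, 0, -15], -1]
    - [[0, 0, 0], [0, 0, -50], -1]
    - [[0, 0, 0], [0, 0, -95], -1]
    - [[0, 0, 0.02], [0, -15, -125], -1]
    - [[0, 0, 0.04], [2, -45, -136], -1]
    - [[0, 0, 0.06], [3, -95, -136], -1]
    - [[0, 0, 0.08], [5, -150, -136], -1]
    - [[0, 0, 0.1], [6, -205, -136], -1]
    - [[0, 0, 0.12], [8, -260, -136], -1]
    - [[0, 0, 0.14], [10, -315, -136], -1]
    - [[0, 0, 0.165], [12, -370, -136], -1]
    - [[0, 0, 0.165], [14, -425, -136], -1]
    - [[0, 0, 0.165], [15, -465, -136], -1]
    - [[0, 0, 0.165], [15, -485, -136], -1]
    - [[0, 0, 0.165], [15, -485, -136], -1]
    - [[0, 0, 0.165], [15, -485, -136], -1]

```text
t: 4.9
eef_pos: [0.5816, -0.1778, 0.168]
tcp_rot: [0.203, -3.134, -0.002]
wrist_force: [0.5, 0.6, -4.3]
gripper_width: 0.0523
gripper_force: 63.6
```

Run:
```python
from h import *
from cell import robot
s=robot.sense();print(s["eef_pos"].round(4),s["t"])
c=robot.capture("wrist");cv2.imwrite("pics/w2.png",c["pixels"]);np.savez("w2.npz",**c)
go(s,.583,-.178,.038,97.4)
```

```text
[ 0.5816 -0.1778  0.168 ] 4.9
a0 97.4 a 97.4 turn [0.001, -0.001, 0.001] shift [-1.5, -0.5, 129.9] q6 -2.04
```

View pics/w2.png

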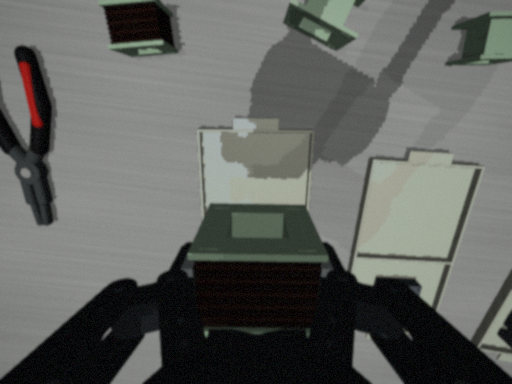

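Run:
```python
from h import *
c=dict(np.load("w2.npz"))
p=ray(c,[(199,129),(312,131)],.012)*1000;e=p[1]-p[0];n=np.array([-e[1],e[0]])/np.linalg.norm(e)
print(p.round(1),np.linalg.norm(e),"bay",p.mean(0)+58*n)
# small tray, right
p=ray(c,[(372,157),(480,169)],.012)*1000;e=p[1]-p[0];n=np.array([-e[1],e[0]])/np.linalg.norm(e)
print(p.round(1),np.linalg.norm(e),"bayS",p.mean(0)+58*n,np.degrees(np.arctan2(n[1],n[0])))
coil(c,138,27,.0425,42)
```

```text
[[ 534.6 -239.5]
 [ 522.3 -129.6]] 110.55340918700794 bay [ 470.80935465 -191.05052892]
[[539.8 -64.7]
 [537.7  48.2]] 112.89325483197709 bayS [480.77170404  -9.33772822] -178.9200472408928
coil [ 457.5 -285. ] 50.6 30.8 -82.6 (104, 2, 70, 46)
```

servo_tool:
  moves:
    - [[0, 0, 0], [-4, 0, 30], -1]
    - [[0, 0, 0], [-4, 0, 70], -1]
    - [[0, 0, 0], [-4, 0, 100], -1]
    - [[0, 0, 0], [-4, 0, 117], -1]
    - [[0, 0, 0], [-4, 0, 124], -1]
    - [[0, 0, 0], [-4, 0, 128], -1]
    - [[0, 0, 0], [-4, 0, 130], -1]
    - [[0, 0, 0], [-4, 0, 130], -1]

```text
t: 5.95
eef_pos: [0.5868, -0.1788, 0.0391]
tcp_rot: [-0.203, 3.134, -0.001]
wrist_force: [-0.5, 0.5, -3.1]
gripper_width: 0.0522
gripper_force: 63.6
```

servo_tool:
  moves:
    - [[0, 0, 0], [0, 0, 1], -1]
    - [[0, 0, 0], [0, 0, 2], -1]
    - [[0, 0, 0], [0, 0, 2], -1]

```text
t: 6.32
eef_pos: [0.5866, -0.1788, 0.0372]
tcp_rot: [-0.203, 3.134, -0.001]
wrist_force: [-2.3, -0.5, 3.6]
gripper_width: 0.0524
gripper_force: 64.2
```

Touching the floor. Open partly and rise, then move to the medium coil.

servo_tool:
  moves:
    - [[0, 0, 0], [0, 0, 0], 0.5]
    - [[0, 0, 0], [0, 0, 0], 0.5]
    - [[0, 0, 0], [0, 0, 0], 0.5]
    - [[0, 0, 0], [0, 0, 0], 0.5]
    - [[0, 0, 0], [0, 0, -20], 0.5]
    - [[0, 0, 0], [0, 0, -60], 0.5]
    - [[0, 0, 0], [0, 0, -110], 0.5]
    - [[0, 0, 0], [0, 0, -165], 0.5]
    - [[0, 0, 0], [0, 0, -180], 0.5]
    - [[0, 0, 0], [0, 0, -180], 0.5]

```text
t: 7.58
eef_pos: [0.5873, -0.1789, 0.219]
tcp_rot: [-0.203, 3.131, -0.003]
wrist_force: [0.1, 0.7, -0.7]
gripper_width: 0.0644
gripper_force: 0.0
```

Run:
```python
from h import *
from cell import robot
s=robot.sense();print(s["eef_pos"].round(4),s["t"],s["gripper_width"])
c=robot.capture("wrist");cv2.imwrite("pics/w3.png",c["pixels"]);np.savez("w3.npz",**c)
go(s,.4545,-.286,.21,104.5)
```

```text
[ 0.5873 -0.1789  0.219 ] 7.575 0.0643857478071039
a0 97.4 a 104.5 turn [-0.002, 0.004, -0.124] shift [145.5, -89.1, 8.6] q6 -2.04
```

View pics/w3.png

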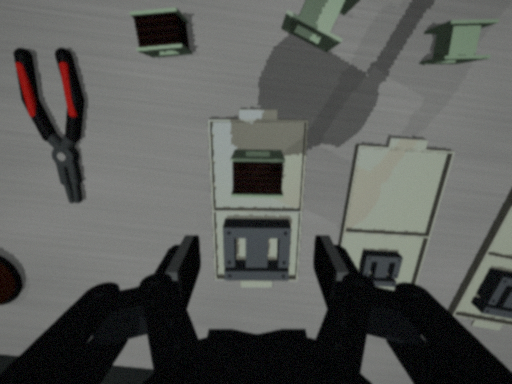

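Run:
```python
from h import *
c=dict(np.load("w3.npz"))
p=ray(c,[(210,120),(306,122),(301,209),(214,209)],.012)*1000;print(p.round(0).tolist(),p.mean(0))
coil(c,257,178,.0575,28)
C=coil(c,160,32,.0425,35)
```

```text
[[536.0, -239.0], [524.0, -129.0], [631.0, -116.0], [645.0, -226.0]] [ 583.90037964 -177.39326217]
coil [ 584.5 -178.2] 50.4 33.6 -84.6 (233, 162, 49, 32)
coil [ 458.  -285.8] 48.8 31.0 -82.6 (134, 13, 55, 38)
```

servo_tool:
  moves:
    - [[0, 0, -0.06], [50, -30, 5], 0.6]
    - [[0, 0, -0.124], [100, -60, 8], 0.6]
    - [[0, 0, -0.124], [140, -85, 8], 0.6]
    - [[0, 0, -0.124], [145, -89, 8], 0.6]
    - [[0, 0, -0.124], [145, -89, 8], 0.6]
    - [[0, 0, -0.124], [145, -89, 8], 0.6]

```text
t: 8.38
eef_pos: [0.4545, -0.2846, 0.2075]
tcp_rot: [0.398, -3.116, -0.002]
wrist_force: [0.1, -0.3, 0.3]
gripper_width: 0.0681
gripper_force: 0.0
```

Run:
```python
from h import *
from cell import robot
s=robot.sense();print(s["eef_pos"].round(4),s["t"],s["gripper_width"],s["qpos"].round(2))
c=robot.capture("wrist");cv2.imwrite("pics/w4.png",c["pixels"]);np.savez("w4.npz",**c)
C,w,h,a=coil(c,257,185,.0425,35)
go(s,C[0]/1e3,C[1]/1e3,.03,a)
```

```text
[ 0.4545 -0.2846  0.2075] 8.375 0.068072179704609 [-0.61  0.04  1.95  0.    1.15 -2.43]
coil [ 457.1 -290.5] 39.1 23.7 -78.6 (231, 170, 38, 23)
a0 104.6 a 101.4 turn [0.001, -0.0, 0.055] shift [-1.1, -6.5, 177.5] q6 -2.43
```

View pics/w4.png

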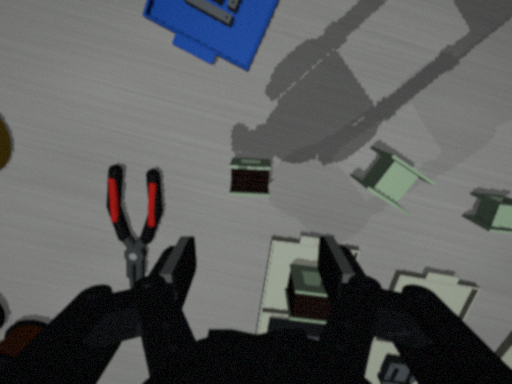

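servo_tool:
  moves:
    - [[0, 0, 0.055], [-1, -6.5, 40], 0.6]
    - [[0, 0, 0.055], [-1, -6.5, 90], 0.6]
    - [[0, 0, 0.055], [-1, -6.5, 130], 0.6]
    - [[0, 0, 0.055], [-1, -6.5, 160], 0.6]
    - [[0, 0, 0.055], [-1, -6.5, 177], 0.6]
    - [[0, 0, 0.055], [-1, -6.5, 177], 0.6]
    - [[0, 0, 0.055], [-1, -6.5, 177], -1]
    - [[0, 0, 0.055], [-1, -6.5, 177], -1]
    - [[0, 0, 0.055], [-1, -6.5, 177], -1]
    - [[0, 0, 0.055], [-1, -6.5, 177], -1]
    - [[0, 0, 0.055], [-1, -6.5, 177], -1]
    - [[0, 0, 0.055], [-1, -6.5, 177], -1]

```text
t: 9.93
eef_pos: [0.458, -0.2924, 0.0331]
tcp_rot: [-0.31, 3.123, -0.003]
wrist_force: [0.5, 1.3, 6.8]
gripper_width: 0.0402
gripper_force: 61.2
```

Run:
```python
from h import *
from cell import robot
s=robot.sense();go(s,.6105,.200,.17,85.5);print(s["qpos"].round(2))
```

```text
a0 101.3 a 85.5 turn [-0.002, 0.003, 0.277] shift [-246.8, 452.5, -137.4] q6 -2.38
[-0.61  0.26  2.07  0.    0.81 -2.38]
```

servo_tool:
  moves:
    - [[0, 0, 0], [0, 0, -15], -1]
    - [[0, 0, 0], [0, 0, -50], -1]
    - [[0, 0, 0], [0, 0, -95], -1]
    - [[0, 0, 0.02], [-9, 16, -125], -1]
    - [[0, 0, 0.04], [-25, 45, -137], -1]
    - [[0, 0, 0.08], [-50, 91, -137], -1]
    - [[0, 0, 0.12], [-77, 141, -137], -1]
    - [[0, 0, 0.16], [-104, 191, -137], -1]
    - [[0, 0, 0.2], [-131, 241, -137], -1]
    - [[0, 0, 0.24], [-158, 291, -137], -1]
    - [[0, 0, 0.277], [-185, 340, -137], -1]
    - [[0, 0, 0.277], [-212, 388, -137], -1]
    - [[0, 0, 0.277], [-234, 430, -137], -1]
    - [[0, 0, 0.277], [-247, 452, -137], -1]
    - [[0, 0, 0.277], [-247, 452, -137], -1]
    - [[0, 0, 0.277], [-247, 452, -137], -1]

```text
t: 11.92
eef_pos: [0.6091, 0.1991, 0.168]
tcp_rot: [-0.124, -3.138, 0.002]
wrist_force: [-0.1, -0.1, -2.1]
gripper_width: 0.0403
gripper_force: 61.0
```

Run:
```python
from h import *
from cell import robot
s=robot.sense();print(s["eef_pos"].round(4),s["t"])
c=robot.capture("wrist");cv2.imwrite("pics/w5.png",c["pixels"]);np.savez("w5.npz",**c)
go(s,.6105,.2,.0375,85.5)
```

```text
[0.6091 0.1991 0.168 ] 11.925
a0 85.5 a 85.5 turn [-0.001, -0.001, -0.001] shift [-1.5, 1.2, 130.5] q6 -1.21
```

View pics/w5.png

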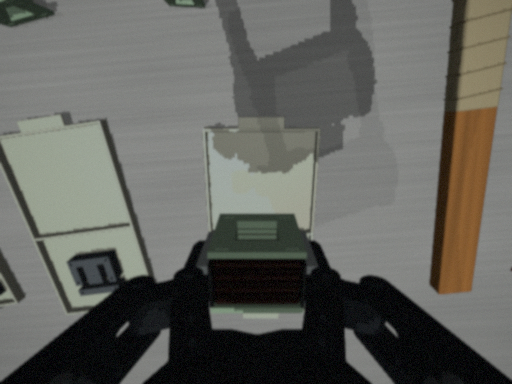

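Run:
```python
from h import *
c=dict(np.load("w5.npz"))
p=ray(c,[(204,129),(319,130)],.012)*1000;e=p[1]-p[0];n=np.array([e[1],-e[0]])/np.linalg.norm(e);print(p.round(0).tolist(),p.mean(0)+58*n,n)
p=ray(c,[(1,133),(103,121),(131,225),(37,239)],.012)*1000;print(p.round(0).tolist(),p.mean(0))
```

```text
[[551.0, 153.0], [560.0, 265.0]] [613.21382524 203.55260011] [ 0.9961468  -0.08770155]
[[539.0, -47.0], [535.0, 56.0], [646.0, 59.0], [655.0, -49.0]] [593.74593984   4.67651538]
```

servo_tool:
  moves:
    - [[0, 0, 0], [-2, 1, 30], -1]
    - [[0, 0, 0], [-2, 1, 70], -1]
    - [[0, 0, 0], [-2, 1, 100], -1]
    - [[0, 0, 0], [-2, 1, 118], -1]
    - [[0, 0, 0], [-2, 1, 125], -1]
    - [[0, 0, 0], [-2, 1, 129], -1]
    - [[0, 0, 0], [-2, 1, 131], -1]
    - [[0, 0, 0], [-2, 1, 131], -1]

```text
t: 12.98
eef_pos: [0.6124, 0.2014, 0.0382]
tcp_rot: [0.123, 3.138, 0.001]
wrist_force: [-0.1, 0.5, -2.0]
gripper_width: 0.0405
gripper_force: 61.0
```

servo_tool:
  moves:
    - [[0, 0, 0], [0, 0, 1], -1]
    - [[0, 0, 0], [0, 0, 2], -1]
    - [[0, 0, 0], [0, 0, 2], -1]

```text
t: 13.35
eef_pos: [0.6121, 0.2013, 0.0361]
tcp_rot: [0.124, 3.138, 0.0]
wrist_force: [-1.3, 0.1, 4.7]
gripper_width: 0.0403
gripper_force: 61.6
```

servo_tool:
  moves:
    - [[0, 0, 0], [0, 0, 0], 0.3]
    - [[0, 0, 0], [0, 0, 0], 0.3]
    - [[0, 0, 0], [0, 0, 0], 0.3]
    - [[0, 0, 0], [0, 0, 0], 0.3]
    - [[0, 0, 0], [0, 0, -20], 0.3]
    - [[0, 0, 0], [0, 0, -60], 0.3]
    - [[0, 0, 0], [0, 0, -110], 0.3]
    - [[0, 0, 0], [0, 0, -160], 0.3]
    - [[0, 0, 0], [0, 0, -170], 0.3]
    - [[0, 0, 0], [0, 0, -170], 0.3]

```text
t: 14.6
eef_pos: [0.6125, 0.2013, 0.2075]
tcp_rot: [0.124, 3.136, 0.002]
wrist_force: [0.1, -0.1, -0.4]
gripper_width: 0.0552
gripper_force: 0.0
```

Run:
```python
from h import *
from cell import robot
s=robot.sense();print(s["eef_pos"].round(4),s["t"],s["gripper_width"])
c=robot.capture("wrist");np.savez("w6.npz",**c);cv2.imwrite("pics/w6.png",c["pixels"])
coil(c,257,178,.0455,35)
go(s,.432,.154,.2,97)
```

```text
[0.6125 0.2013 0.2075] 14.6 0.05523797652490184
coil [611.1 201.6] 38.5 24.2 85.5 (238, 168, 37, 23)
a0 85.5 a 97.0 turn [0.001, 0.003, -0.201] shift [176.3, -61.4, 6.8] q6 -1.21
```

View pics/w6.png

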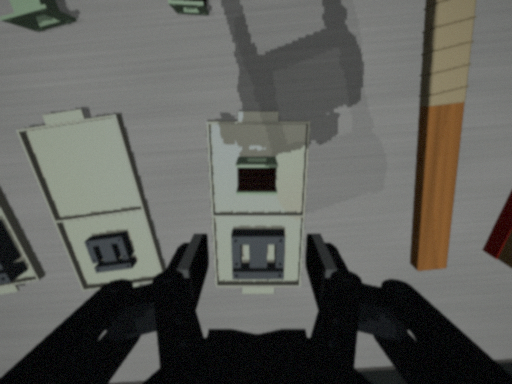

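servo_tool:
  moves:
    - [[0, 0, -0.05], [45, -15, 5], 0.2]
    - [[0, 0, -0.1], [100, -35, 7], 0.2]
    - [[0, 0, -0.15], [150, -52, 7], 0.2]
    - [[0, 0, -0.15], [176, -61, 7], 0.2]
    - [[0, 0, -0.15], [176, -61, 7], 0.2]
    - [[0, 0, -0.15], [176, -61, 7], 0.2]
    - [[0, 0, -0.15], [176, -61, 7], 0.2]

```text
t: 15.52
eef_pos: [0.4325, 0.1544, 0.198]
tcp_rot: [0.112, -3.139, 0.0]
wrist_force: [0.3, -0.7, -0.5]
gripper_width: 0.0511
gripper_force: 0.0
```

Run:
```python
from h import *
from cell import robot
s=robot.sense();print(s["eef_pos"].round(4),s["t"],s["gripper_width"])
c=robot.capture("wrist");np.savez("w7.npz",**c);cv2.imwrite("pics/w7.png",cv2.resize(c["pixels"][100:260,150:360],None,fx=3.5,fy=3.5))
C,w,h,a=coil(c,257,178,.0305,35)
go(s,C[0]/1e3,C[1]/1e3,.03,a)
```

```text
[0.4325 0.1544 0.198 ] 15.525 0.051062967711180074
coil [431.8 151.1] 27.5 14.8 83.3 (240, 171, 27, 17)
a0 94.1 a 83.3 turn [-0.0, -0.0, 0.188] shift [0.8, -3.2, 168.0] q6 -1.35
```

View pics/w7.png

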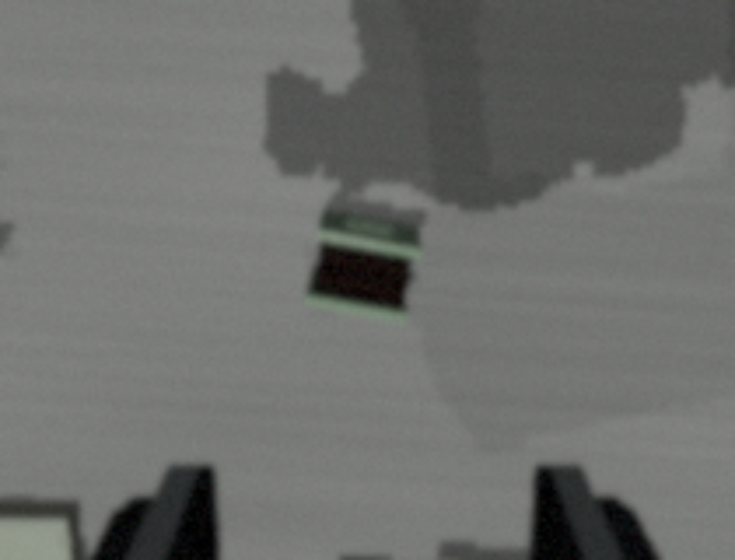

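servo_tool:
  moves:
    - [[0, 0, 0.12], [1, -3, 40], 0.2]
    - [[0, 0, 0.188], [1, -3, 80], 0.2]
    - [[0, 0, 0.188], [1, -3, 120], 0.2]
    - [[0, 0, 0.188], [1, -3, 150], 0.2]
    - [[0, 0, 0.188], [1, -3, 167], 0.2]
    - [[0, 0, 0.188], [1, -3, 167], 0.2]
    - [[0, 0, 0.188], [1, -3, 167], -1]
    - [[0, 0, 0.188], [1, -3, 167], -1]
    - [[0, 0, 0.188], [1, -3, 167], -1]
    - [[0, 0, 0.188], [1, -3, 167], -1]
    - [[0, 0, 0.188], [1, -3, 167], -1]

```text
t: 16.95
eef_pos: [0.4318, 0.1514, 0.0322]
tcp_rot: [0.183, 3.134, 0.001]
wrist_force: [0.5, -0.3, 6.2]
gripper_width: 0.0297
gripper_force: 59.6
```

Run:
```python
from h import *
from cell import robot
s=robot.sense();go(s,.5945,-.002,.15,93.8);print(s["qpos"].round(2))
```

```text
a0 83.3 a 93.8 turn [0.001, 0.002, -0.183] shift [-179.7, -133.3, -117.5] q6 -1.17
[ 0.28  0.12  2.25 -0.    0.77 -1.17]
```

servo_tool:
  moves:
    - [[0, 0, 0], [0, 0, -15], -1]
    - [[0, 0, 0], [0, 0, -50], -1]
    - [[0, 0, 0], [0, 0, -90], -1]
    - [[0, 0, -0.03], [-18, -13, -112], -1]
    - [[0, 0, -0.06], [-50, -37, -117], -1]
    - [[0, 0, -0.1], [-90, -67, -117], -1]
    - [[0, 0, -0.14], [-130, -97, -117], -1]
    - [[0, 0, -0.183], [-165, -122, -117], -1]
    - [[0, 0, -0.183], [-180, -133, -117], -1]
    - [[0, 0, -0.183], [-180, -133, -117], -1]
    - [[0, 0, -0.183], [-180, -133, -117], -1]

```text
t: 18.32
eef_pos: [0.5925, -0.001, 0.1479]
tcp_rot: [0.104, -3.138, -0.001]
wrist_force: [0.1, 1.2, -1.6]
gripper_width: 0.0302
gripper_force: 59.5
```

Run:
```python
from h import *
from cell import robot
s=robot.sense();print(s["eef_pos"].round(4),s["t"])
c=robot.capture("wrist");cv2.imwrite("pics/w8.png",c["pixels"]);np.savez("w8.npz",**c)
go(s,.5945,-.002,.0365,93.8)
```

```text
[ 0.5925 -0.001   0.1479] 18.325
a0 93.8 a 93.8 turn [0.001, -0.002, 0.0] shift [-2.1, -1.2, 111.4] q6 -1.68
```

View pics/w8.png

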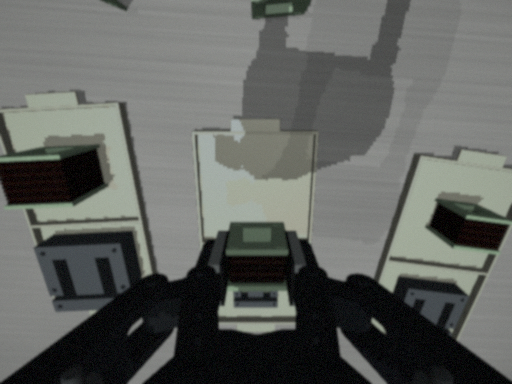

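Run:
```python
from h import *
c=dict(np.load("w8.npz"))
p=ray(c,[(194,131),(317,133)],.012)*1000;e=p[1]-p[0];n=np.array([e[1],-e[0]])/np.linalg.norm(e);print(p.round(0).tolist(),p.mean(0)+58*n,n)
```

```text
[[541.0, -60.0], [536.0, 51.0]] [596.62490449  -1.67376591] [0.9987469  0.05004619]
```

servo_tool:
  moves:
    - [[0, 0, 0], [-2, -1, 30], -1]
    - [[0, 0, 0], [-2, -1, 65], -1]
    - [[0, 0, 0], [-2, -1, 90], -1]
    - [[0, 0, 0], [-2, -1, 102], -1]
    - [[0, 0, 0], [-2, -1, 107], -1]
    - [[0, 0, 0], [-2, -1, 110], -1]
    - [[0, 0, 0], [-2, -1, 111], -1]
    - [[0, 0, 0], [-2, -1, 111], -1]

```text
t: 19.38
eef_pos: [0.5966, -0.0029, 0.038]
tcp_rot: [-0.104, 3.139, -0.0]
wrist_force: [-0.4, -0.3, -0.9]
gripper_width: 0.0303
gripper_force: 59.5
```

servo_tool:
  moves:
    - [[0, 0, 0], [0, 0, 1], -1]
    - [[0, 0, 0], [0, 0, 2], -1]
    - [[0, 0, 0], [0, 0, 3], -1]
    - [[0, 0, 0], [0, 0, 3], -1]

```text
t: 19.88
eef_pos: [0.5962, -0.0029, 0.0353]
tcp_rot: [-0.104, 3.14, -0.0]
wrist_force: [-2.3, -0.0, 5.6]
gripper_width: 0.03
gripper_force: 60.2
```

servo_tool:
  moves:
    - [[0, 0, 0], [0, 0, 0], 0.1]
    - [[0, 0, 0], [0, 0, 0], 0.1]
    - [[0, 0, 0], [0, 0, 0], 0.1]
    - [[0, 0, 0], [0, 0, 0], 0.1]
    - [[0, 0, 0], [0, 0, -20], 0.1]
    - [[0, 0, 0], [0, 0, -60], 0.1]
    - [[0, 0, 0], [0, 0, -110], 0.1]
    - [[0, 0, 0], [0, 0, -160], 0.1]
    - [[0, 0, 0], [0, 0, -170], 0.1]
    - [[0, 0, 0], [0, 0, -170], 0.1]

```text
t: 21.12
eef_pos: [0.5968, -0.0029, 0.2063]
tcp_rot: [-0.104, 3.137, -0.0]
wrist_force: [0.8, 0.0, 0.2]
gripper_width: 0.0471
gripper_force: 0.0
```

Run:
```python
from h import *
from cell import robot
s=robot.sense();print(s["eef_pos"].round(4),s["t"],s["gripper_width"])
c=robot.capture("wrist");cv2.imwrite("pics/w9.png",c["pixels"])
coil(c,257,178,.0335,30)
```

```text
[ 0.5968 -0.0029  0.2063] 21.125 0.047081037362927514
coil [596.1  -2.2] 25.4 13.6 -86.2 (245, 171, 24, 13)
```

View pics/w9.png

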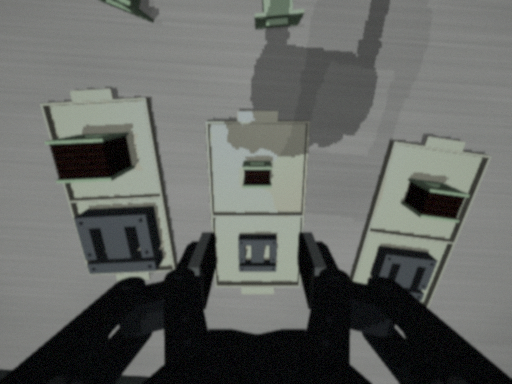

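All three coils sit in the middle of their bays, at pixels (92,157), (257,174) and (437,200), and the gripper is clear.

```bash
python3 -c "
from cell import robot
print(robot.job_done())"
```

```text
the job is handed in; nothing more can be done
None
```

All three coils are in the bays of their own cores, each measured within about 3 mm of the bay centre and set down gently. I handed the job in after about 21 s of the 88 s allowed; no verdict came back.

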